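# Refit the knock bar in the coffee bar's knock box

### The job

Take the knock bar from its rest and lower it level into the two V-shaped saddles of the knock box, rubber sleeve between the saddles; while still holding it, press it gently home until it bears clearly on its springy mounts, then let go so it settles by itself. Only then swing the keeper arm over and press it down until it stays clamped tight on the bar, never pressing hard enough to crush the rubber mounts, and leave the other things on the counter alone.

Things in the scene. Friction and masses are not known exactly. Their poses are not given: they have to be found in the camera images.
- bar: Knock bar lying level: steel rod 22 mm in diameter, 170 mm long, with a fixed black rubber sleeve 30 mm in diameter and 80 mm long round its middle (grip it there). Weighs 0.28 to 0.45 kg. Origin at its centre, on its axis; its own y axis runs along the rod. Either end may go either way. It starts in the notches of the rest, axis 34 mm above the counter.
- rest: Low black plastic rest that holds the bar at the start: plate 70 x 170 x 6 mm with a V chock 16 mm wide at 60 mm either side of its middle, tops 34 mm high. Fixed. Origin at the centre of its underside; the bar lies along its y axis.
- knockbox: Open steel box, 176 (x) x 190 (y) x 85 mm high, fixed. Origin at the centre of its underside, z up. Inside stand two 45-degree steel V saddles at y = +60 and y = -60 mm, each 16 mm wide along y, in line along its y axis at x = 0; they rise 24 mm above the bottom of the V. A post at x = +82 mm, 28 mm wide, 12 mm thick and 150 mm high, carries the keeper's hinge.
- seat (a point): Fixed point of the box, 121 mm above the counter: nominal centre of a bar at rest in the saddles, bar along the box's y. The saddles' adjustable mounts set the true height up to 10 mm lower or higher; no pose shows it, so feel for it. They yield straight down at 8 N per mm. Press the held bar home with 10 to 14 N in all (its weight included); over 16 N at any time may crush the mounts.
- keeper: Flat steel arm, 16 mm wide, 10 mm thick, origin on its hinge axis, at x = 68, y = 0, z = 142 mm in the knock box's frame; it hinges about the box's y. It runs 125 mm along its own -x to its handle. It starts open, leaning away from the bar (110 to 130 degrees up from level); closed it lies about level across the sleeve, pointing to the box's -x. Lowest: 17 degrees below level.
- keeper_handle (a point): Centre of the keeper's handle: black cross-bar, 14 mm in diameter, 30 mm long, along the box's y; pinch its two ends, or push it. The hinge is stiff: 6 to 7 N at the handle turn it, and it stays where left. Once it bears on the sleeve, 68 mm from the hinge, each newton more puts 1.8 N on the bar. Let go, friction keeps up to 12 N there; it should keep at least 3 N.
- pitcher: Steel milk pitcher, 76 mm wide, 100 mm high, with a handle; leave alone. Origin at the centre of its underside.
- cup: White cup, 80 mm wide, 60 mm high, with a handle; leave alone. Origin at the centre of its underside.
- tamper: Steel coffee tamper standing on its 58 mm foot, 90 mm high; leave alone. Origin at the centre of its underside.
Things that resemble listed ones, but are neither listed nor needed, are in the scene too. Leave any purple look-alike of the bar alone.

How it is judged:
By the outcome, as a careful person would: the job done as asked, in the order asked, and still so for the second after the job is handed in, with the robot touching nothing.
It also fails if it takes over 69 s, if anything falls off the work surface, if the arm or the gripper's body presses on something with over 40 N, if the wrist force passes 120 N, or if a joint passes its speed limit or range.

### The arm

A 7-joint arm with a two-finger parallel gripper is mounted at the origin on the work surface. World frame = base frame: x ahead of the robot, y to its left, z up, the work surface at z = 0. Lengths are in m, angles in rad, forces in N, time in s.
With the tool pointing down it reaches from about 0.4 to 0.875 m from the base axis. Payload 19.3 kg.
Tool frame: the origin (TCP) lies on the centre line of the jaws, within the pads' length; the fingertips stand 14 mm ahead of it and the grasp point (between the pads) lies 5 mm behind it; x points along the fingers, y is the direction in which the jaws open and shut, and the axes are right-handed (so a half turn about x gives the same grasp; the last joint's range is limited). The gripper opens to 85 mm and grips with 20 to 120 N. Pads are 22 mm wide; open, the fingers measure 114 mm over their backs; the gripper's body (76 mm by 85 mm) begins 54 mm behind the grasp point. The pads swing forward as they close: fully open they stand 13 mm farther back than shut.
Start: joints at [1.171, 0.521, -0.036, 1.599, 0.021, 1.021, -0.113], TCP at [0.202, -0.591, 0.245] pointing down, gripper open.
Joint ranges: [-2.91, 2.91], [-0.3, 2.13], [-1.5, 1.42], [0.17, 2.43], [-1.26, 4.41], [0.16, 1.93], [-2.52, 2.52]. Speed limits (rad/s): [1.89, 1.89, 2.39, 2.39, 3.01, 3.01, 3.01].

### API

Orientations are given as [roll, pitch, yaw] about the fixed x, y, z axes, in that order (R = Rz(yaw) Ry(pitch) Rx(roll)).
In Python, from workcell import monitor, optics, bot gives the robot as it stands.
- The arm moves only by the tool arm_command, never from a script. Its arguments are lists of equal length, an entry for each row: "delta_pos": the shift along the tool's x, y, z as a fraction of full scale, a list of three; "rotation": the turn, a rotation vector about the tool's x, y, z as a fraction of full scale, a list of three. In form: {"delta_pos": [[dx, dy, dz], ...], "rotation": [[wx, wy, wz], ...]}. A call has 1 to 10 rows; each row shifts and turns the pose as measured when the row begins, along the tool's axes as they then stand; what a row does not reach is not made up. Full scale, the value 1, is 30 mm for a shift and 6 degrees for a turn. A row lasts 1/10 s, in which the tool goes at most 50 mm and 8.59 degrees, less where a joint would pass 70% of its speed; a pose out of reach is approached as far as the arm can. A call with a number of a shift or a turn outside -1 to 1 is refused whole. A call with a gripper value outside its range is refused whole. "gripper" is the closure, from -1 (fully open) to 1 (shut), so that 0 is half open, set as the call begins (left out, the last holds). The fingers move at their own pace and stop on an object; "grip_force" is the grip in N (left out, the last holds). Time passes only in rows, so rows that do not move let the fingers close. It gives the time, the measured TCP pose, the force and the opening at its end, in the units of the state.
- monitor.observe(): the state, without advancing time (a new reading comes with each control period).
- optics.grab_frame(name): name is "scene" or "top"; returns the picture (384x512x3 uint8, red, green, blue); there is no depth.
- optics.camera_params(name): a dict with "fx", "fy", "cx", "cy" (pixels), "dist_coeffs" ([k1, k2, p1, p2, k3] as OpenCV has them; the pictures are not rectified), "origin" and "rotation" of the camera in the world. Camera axes: x right, y down, z forward; pixel columns grow to the right and rows downward; lengths in m; the calibration is good to about 2 mm. A picture is of the moment at which its call begins. camera_params takes no time and is no camera call.
- bot.job_done(): hands the job in, once; it reports no verdict.
The state is a dict: "clock": time; "qpos": joint angles; "qd": joint speeds; "joint_efforts": joint torques, N m; "position": TCP position; "tool_rot": TCP orientation; "force": force on the tool from outside, world axes, zero at the start; "moment": the same for the moment, N m; "grip_width": finger opening in m.
Only numpy, scipy, OpenCV 4.12 (cv2) and the standard library are available. Lean on these libraries where they do the work, as an engineer would, in place of code of your own. Each camera call takes 0.05 s, during which the arm holds its last target. There are 200 camera calls.

## Working session

There is one attempt and no reset: what is moved stays moved. The work goes in short steps, Python scripts to look and compute and a tool call to move; the robot and the scene stay as the last step left them, time stands still between calls to the robot, and variables do not carry over. Pictures are saved under pics/ and viewed, about 8 in all and at most 12, crops included, and the job is handed in when it is done.

Besides the shell and the picture viewer there is one more tool, called after "Emit:" by a JSON object that holds its "name" and its "arguments". arm_command: Moves the arm, as the interface text tells. Its arguments: {"type":"object","properties":{"delta_pos":{"type":"array","items":{"type":"array","items":{"type":"number"}}},"rotation":{"type":"array","items":{"type":"array","items":{"type":"number"}}},"gripper":{"type":"number"},"grip_force":{"type":"number"}},"required":["delta_pos","rotation"]}

```bash
ls; mkdir -p pics; python3 - <<'E'
from workcell import monitor, optics, bot
import cv2
s=monitor.observe();print(s)
for n in("scene","top"):
    p=optics.camera_params(n);print(n,p)
    im=optics.grab_frame(n);cv2.imwrite(f"pics/{n}0.png",im[:,:,::-1])
E
```

```text
pics
{'clock': 0.0, 'qpos': array([ 1.17080705,  0.52201255, -0.03634108,  1.59995967,  0.0212048 ,
        1.02110133, -0.1127523 ]), 'qd': array([ 1.42740636e-03,  3.01486658e-04,  2.48991995e-04, -1.50223672e-03,
        1.07334545e-04,  5.87867156e-04,  8.60601017e-05]), 'joint_efforts': array([-7.94539155e-04, -9.27098250e+01,  1.97971947e+00, -3.69931591e+01,
        1.78741099e-02,  8.15264066e-03, -4.66879058e-06]), 'position': array([ 0.20227944, -0.59104458,  0.24474379]), 'tool_rot': array([-1.50288453,  1.56970057,  1.96854862]), 'force': array([-0.07928739,  0.15612399,  0.15253714]), 'moment': array([-0.01537288,  0.01707467,  0.0202793 ]), 'grip_width': 0.08549631320769407}
scene {'fx': 369.2592518307488, 'fy': 369.2592518307488, 'cx': 264.001404372789, 'cy': 189.57226588168447, 'dist_coeffs': array([-0.01083447,  0.        ,  0.        ,  0.        ,  0.        ]), 'origin': array([1.18634954, 0.19567369, 0.92786667]), 'rotation': array([-2.45184104,  0.00574367,  1.87818993])}
top {'fx': 353.2674686529378, 'fy': 353.2674686529378, 'cx': 261.41112558603714, 'cy': 199.55325857038213, 'dist_coeffs': array([-0.09091943,  0.        ,  0.        ,  0.        ,  0.        ]), 'origin': array([0.4381348 , 0.00140293, 1.05910908]), 'rotation': array([-3.01100683e+00, -1.33164700e-03, -1.57160538e+00])}
```

```bash
python3 - <<'E'
import cv2
for n in("scene","top"):
    im=cv2.imread(f"pics/{n}0.png");cv2.imwrite(f"pics/{n}0b.png",cv2.resize(im,(768,576),interpolation=cv2.INTER_CUBIC))
E
```

```text
(no output)
```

View pics/scene0b.png

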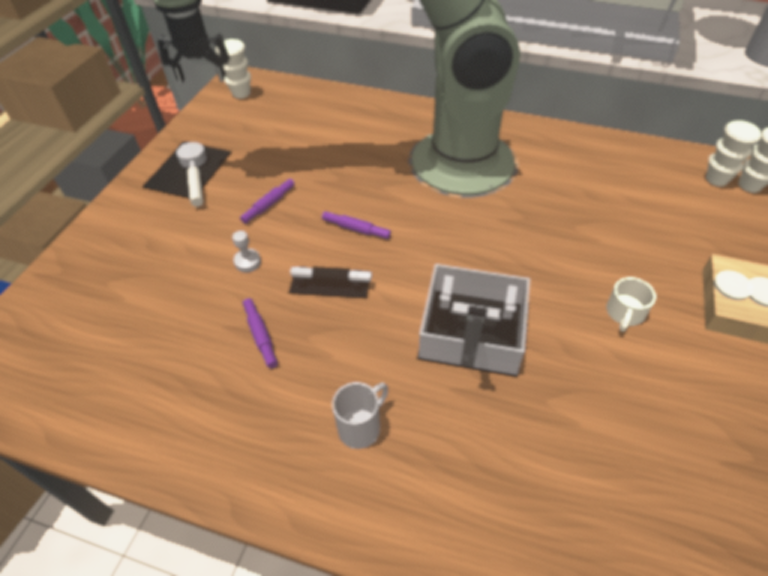

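View pics/top0b.png

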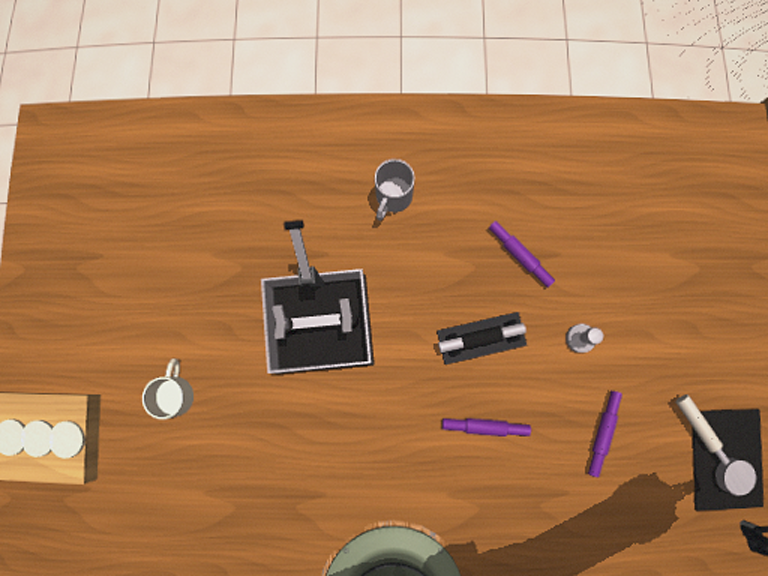

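The scene view shows the robot at the back, the rest with bar left of the box, and the keeper leaning toward the camera (+x). In the top view the real bar (black sleeve) is near (482,337)/1.5, the box near (317,322)/1.5 and the keeper handle near (293,225)/1.5. I'll enlarge for precise pixels.

```bash
python3 - <<'E'
import cv2
im=cv2.imread("pics/top0.png")
a=im[140:260,165:365]
cv2.imwrite("pics/c1.png",cv2.resize(a,None,fx=4,fy=4,interpolation=cv2.INTER_CUBIC))
E
cat > h.py <<'E'
import numpy as np,cv2
from scipy.spatial.transform import Rotation as Ro
from workcell import monitor, optics, bot
def ray(cam,px):
    p=optics.camera_params(cam);K=np.array([[p['fx'],0,p['cx']],[0,p['fy'],p['cy']],[0,0,1]])
    u=cv2.undistortPoints(np.array(px,float).reshape(-1,1,2),K,p['dist_coeffs']).reshape(-1,2)
    d=np.c_[u,np.ones(len(u))]@Ro.from_euler('xyz',p['rotation']).as_matrix().T
    return p['origin'],d
def atz(cam,px,z):
    o,d=ray(cam,px);z=np.broadcast_to(z,len(d));return o+d*((z-o[2])/d[:,2])[:,None]
def proj(cam,P):
    p=optics.camera_params(cam);K=np.array([[p['fx'],0,p['cx']],[0,p['fy'],p['cy']],[0,0,1]])
    R=Ro.from_euler('xyz',p['rotation']).as_matrix().T
    return cv2.projectPoints(np.array(P,float).reshape(-1,1,3),cv2.Rodrigues(R)[0],-R@p['origin'],K,p['dist_coeffs'])[0].reshape(-1,2)
def R(s=None):
    s=s or monitor.observe();return Ro.from_euler('xyz',s['tool_rot'])
E
```

```text
(no output)
```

View pics/c1.png

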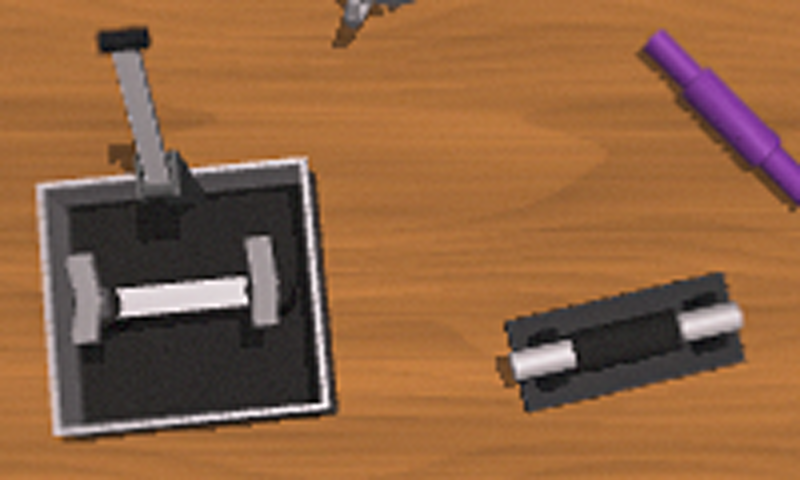

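The crop (4x, offset 165,140) shows the rim corners at (38,186), (306,160), (332,406) and (57,435). Bar ends are at (512,362) and (743,316), sleeve edges at about (575,350) and (682,327), and the handle centre at (124,40).

```bash
python3 - <<'E'
from h import *
from scipy.optimize import least_squares
f=lambda q:np.array(q,float)/4+[165-.375,140-.375]
px=f([(38,186),(306,160),(332,406),(57,435)])
L=np.array([[88,95],[88,-95],[-88,-95],[-88,95]])/1000
def W(p,L,z):
    c,s=np.cos(p[2]),np.sin(p[2]);return np.c_[L@np.array([[c,s],[-s,c]])+p[:2],np.full(len(L),z)]
r=least_squares(lambda p:(proj("top",W(p,L,.085))-px).ravel(),[.5,.1,0]);print("box",r.x,np.degrees(r.x[2]),r.fun.round(2))
b=r.x
bb=atz("top",f([(512,362),(743,316),(575,350),(682,327)]),.034)
print("bar",bb.round(4),bb[:2].mean(0),bb[2:].mean(0),np.linalg.norm(bb[0]-bb[1]),np.linalg.norm(bb[2]-bb[3]))
d=bb[0]-bb[1];print("bar yaw of y axis",np.degrees(np.arctan2(-d[0],d[1])))
# keeper angle
c,s=np.cos(b[2]),np.sin(b[2]);X=np.array([c,s,0])
h=np.array([b[0],b[1],0])+.068*X+[0,0,.142]
for a in range(105,136,5):
    P=h+.125*(-np.cos(np.radians(a))*X+[0,0,np.sin(np.radians(a))]);print(a,P.round(4),(proj("top",P)-f([(124,40)])).round(1), (proj("scene",P)*1.5).round(0))
seat=[b[0],b[1],.121];print("seat px crop",(proj("top",seat)-[165,140])*4)
st=monitor.observe();print(R().as_matrix().round(3))
E
```

```text
box [0.5272284  0.14175406 0.10439783] 5.981555092179882 [-0.04 -0.2   0.14 -0.77 -0.07  0.55 -0.03  0.38]
bar [[ 0.4833 -0.0905  0.034 ]
 [ 0.5163 -0.2602  0.034 ]
 [ 0.4919 -0.1364  0.034 ]
 [ 0.5084 -0.215   0.034 ]] [ 0.49984188 -0.1753455   0.034     ] [ 0.50018325 -0.17569337  0.034     ] 0.17294419563481309 0.08034492940687997
bar yaw of y axis 10.998391141602248
105 [0.627  0.1522 0.2627] [[ 0.1 13.8]] [[481. 285.]]
110 [0.6374 0.1533 0.2595] [[-0.   9.8]] [[480. 292.]]
115 [0.6474 0.1543 0.2553] [[-0.   6.1]] [[479. 298.]]
120 [0.657  0.1554 0.2503] [[0.1 2.7]] [[478. 305.]]
125 [0.6662 0.1563 0.2444] [[ 0.2 -0.4]] [[477. 312.]]
130 [0.6748 0.1572 0.2378] [[ 0.4 -3.1]] [[476. 319.]]
135 [0.6828 0.1581 0.2304] [[ 0.7 -5.5]] [[474. 326.]]
seat px crop [[173.48050608 288.99409512]]
[[-0.     0.324 -0.946]
 [ 0.001 -0.946 -0.324]
 [-1.    -0.001  0.   ]]
```

Emit:
{"name": "arm_command", "arguments": {"delta_pos": [[0,-0.71,-1],[0,-0.71,-1],[0,-0.71,-1],[0,-0.71,-1],[0,-0.71,-1],[0,-0.71,-1],[0,-0.71,-1],[0,-0.71,-1],[0,-0.71,-1],[0,-0.71,-1]], "rotation": [[0,0,0],[0,0,0],[0,0,0],[0,0,0],[0,0,0],[0,0,0],[0,0,0],[0,0,0],[0,0,0],[0,0,0]], "gripper": -1}}

```text
clock: 1.1
position: [0.4203, -0.2842, 0.2419]
tool_rot: [-0.87, 1.565, 2.593]
force: [0.8, -1.0, -0.0]
grip_width: 0.085
```

```bash
cat >> h.py <<'E'
def go(P,yaw,pitchdown=0):
    "print remaining move to TCP P with tool x down, tool y at yaw (deg): tool-axes units"
    s=monitor.observe();r=R(s);y=np.radians(yaw)
    Y=np.array([np.cos(y),np.sin(y),0]);X=np.array([0,0,-1.]);T=Ro.from_matrix(np.c_[X,Y,np.cross(X,Y)])
    print("t%.2f"%s['clock'],"pos",s['position'].round(4),"F",s['force'].round(2),"w",s['grip_width'].round(4))
    print("shift rows",(r.inv().apply(np.array(P)-s['position'])/.03).round(3),"turn rows",(np.degrees((r.inv()*T).as_rotvec())/6).round(3))
    print("shift rows if turned",(T.inv().apply(np.array(P)-s['position'])/.03).round(3),"q",s['qpos'].round(2))
E
python3 -c "
from h import *
go([.5,-.1755,.12],11)"
```

```text
Traceback (most recent call last):
  File "h.py", line 21, in go
    print("t%.2f"%s['clock'],"pos",s['position'].round(4),"F",s['force'].round(2),"w",s['grip_width'].round(4))
                                                                                      ^^^^^^^^^^^^^^^^^^^^^
AttributeError: 'float' object has no attribute 'round'
```

```bash
sed -i "s/s\['grip_width'\].round(4)/round(s['grip_width'],4)/" h.py
python3 -c "
from h import *
go([.5,-.1755,.12],11)"
```

```text
t1.10 pos [ 0.4203 -0.2842  0.2419] F [ 0.84 -1.   -0.02] w 0.085
shift rows [ 4.061 -2.582 -3.68 ] turn rows [-1.3766e+01 -1.0000e-03  5.9000e-02]
shift rows if turned [ 4.063  3.3   -3.05 ] q [ 0.59  0.35 -0.15  1.9   0.06  0.91 -0.83]
```

Emit:
{"name": "arm_command", "arguments": {"delta_pos": [[0,-0.65,-0.92],[0,-0.65,-0.92],[0,-0.65,-0.92],[0,-0.6,-0.85],[0,0,0],[0,0,0],[0,0,0],[0,0,0],[0,0,0],[0,0,0]], "rotation": [[0,0,0],[0,0,0],[0,0,0],[0,0,0],[-1,0,0],[-1,0,0],[-1,0,0],[-1,0,0],[-1,0,0],[-1,0,0]]}}

```text
clock: 2.1
position: [0.5035, -0.1652, 0.2398]
tool_rot: [-1.611, 1.561, 2.511]
force: [0.9, -0.4, 0.7]
grip_width: 0.0856
```

Emit:
{"name": "arm_command", "arguments": {"delta_pos": [[0,0,0],[0,0,0],[0,0,0],[0,0,0],[0,0,0],[0,0,0],[0,0,0],[0,0,0]], "rotation": [[-1,0,0],[-1,0,0],[-1,0,0],[-1,0,0],[-1,0,0],[-1,0,0],[-1,0,0],[0,0,0]]}}

```text
clock: 2.9
position: [0.502, -0.1652, 0.2379]
tool_rot: [-2.289, 1.557, 2.6]
force: [-0.2, 0.1, -0.2]
grip_width: 0.0854
```

```bash
python3 -c "
from h import *
go([.5,-.1755,.12],11)"
```

```text
t2.90 pos [ 0.502  -0.1652  0.2379] F [-0.22  0.12 -0.2 ] w 0.0854
shift rows [ 3.928 -0.085  0.363] turn rows [-0.146 -0.089  0.101]
shift rows if turned [ 3.93  -0.131  0.324] q [ 0.59  0.42 -0.51  1.83  0.24  0.96  0.16]
```

Emit:
{"name": "arm_command", "arguments": {"delta_pos": [[0,-0.1,0.35],[0,0,0],[1,0,0],[1,0,0],[1,0,0],[1,0,0],[0.9,0,0],[0,0,0]], "rotation": [[-0.15,-0.09,0.1],[0,0,0],[0,0,0],[0,0,0],[0,0,0],[0,0,0],[0,0,0],[0,0,0]]}}

```text
clock: 3.7
position: [0.5017, -0.1744, 0.0864]
tool_rot: [2.259, 1.57, 0.855]
force: [0.3, 0.5, 1.0]
grip_width: 0.0854
```

```bash
python3 -c "
from h import *
import cv2
go([.5,-.1755,.030],11)
im=optics.grab_frame('scene')[130:220,150:270]
cv2.imwrite('pics/c2.png',cv2.resize(im,None,fx=6,fy=6,interpolation=cv2.INTER_CUBIC)[:,:,::-1])
print((proj('scene',[[.5163,-.2602,.034],[.4833,-.0905,.034]])-[150,130])*6)
"
```

```text
t3.70 pos [ 0.5017 -0.1744  0.0864] F [0.29 0.53 0.98] w 0.0854
shift rows [ 1.881 -0.063  0.028] turn rows [-0.231 -0.004 -0.004]
shift rows if turned [ 1.881 -0.062  0.026] q [ 0.52  0.63 -0.4   1.95  0.4   0.63  0.03]
[[260.36303419 302.45733214]
 [580.16785541 329.64645721]]
```

View pics/c2.png

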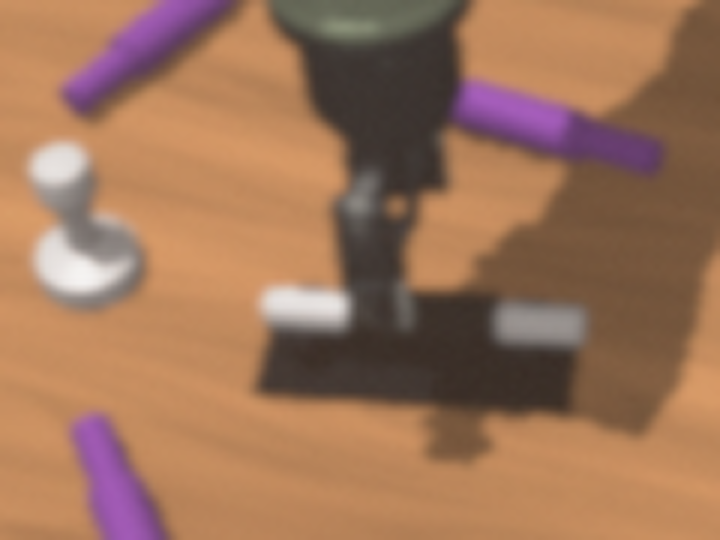

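The bar ends at (261,302) and (583,325) match the prediction. I'll descend and grip.

Emit:
{"name": "arm_command", "arguments": {"delta_pos": [[0.9,-0.06,0.03],[0.95,0,0],[0,0,0],[0,0,0]], "rotation": [[-0.23,0,0],[0,0,0],[0,0,0],[0,0,0]]}}

```text
clock: 4.15
position: [0.5049, -0.1761, 0.0378]
tool_rot: [1.089, 1.562, -0.294]
force: [-0.1, 0.6, -0.4]
grip_width: 0.0853
```

```bash
python3 -c "
from h import *
go([.5,-.1755,.030],11)"
```

```text
t4.15 pos [ 0.5049 -0.1761  0.0378] F [-0.09  0.63 -0.4 ] w 0.0853
shift rows [ 0.258 -0.16  -0.053] turn rows [-0.04   0.041 -0.078]
shift rows if turned [ 0.26  -0.158 -0.052] q [ 0.48  0.71 -0.36  1.97  0.47  0.53 -0.01]
```

Emit:
{"name": "arm_command", "arguments": {"delta_pos": [[0.28,-0.16,-0.05],[0,0,0],[0.05,0,0],[0,0,0]], "rotation": [[-0.04,0.04,-0.08],[0,0,0],[0,0,0],[0,0,0]]}}

```text
clock: 4.55
position: [0.5017, -0.1764, 0.0317]
tool_rot: [0.955, 1.566, -0.425]
force: [-0.9, -0.1, 0.7]
grip_width: 0.0851
```

```bash
python3 -c "
from h import *
go([.5,-.1755,.030],11)"
```

```text
t4.55 pos [ 0.5017 -0.1764  0.0317] F [-0.91 -0.14  0.68] w 0.0851
shift rows [ 0.057 -0.05  -0.039] turn rows [-0.015  0.025 -0.035]
shift rows if turned [ 0.057 -0.05  -0.039] q [ 0.48  0.72 -0.35  1.97  0.47  0.52 -0.01]
```

Emit:
{"name": "arm_command", "arguments": {"delta_pos": [[0.05,-0.05,-0.03],[0,0,0],[0,0,0],[0,0,0],[0,0,0],[0,0,0],[0,0,0],[0,0,0]], "rotation": [[0,0.02,-0.03],[0,0,0],[0,0,0],[0,0,0],[0,0,0],[0,0,0],[0,0,0],[0,0,0]], "gripper": 1, "grip_force": 50}}

```text
clock: 5.35
position: [0.5002, -0.1758, 0.0309]
tool_rot: [0.656, 1.57, -0.724]
force: [0.0, 0.2, 1.8]
grip_width: 0.0288
```

```bash
python3 -c "
from h import *
go([.5,-.1755,.030],11)"
```

```text
t5.35 pos [ 0.5002 -0.1758  0.0309] F [0.04 0.17 1.8 ] w 0.0288
shift rows [ 0.029 -0.006 -0.011] turn rows [-0.006  0.009 -0.007]
shift rows if turned [ 0.029 -0.005 -0.011] q [ 0.48  0.72 -0.35  1.97  0.47  0.52 -0.01]
```

Emit:
{"name": "arm_command", "arguments": {"delta_pos": [[-0.3,0,0],[-0.8,0,0],[-1,0,0],[-1,0,0],[-1,0,0],[-1,0,0],[-0.6,0,0],[0,0,0],[0,0,0]], "rotation": [[0,0,0],[0,0,0],[0,0,0],[0,0,0],[0,0,0],[0,0,0],[0,0,0],[0,0,0],[0,0,0]]}}

```text
clock: 6.25
position: [0.498, -0.1746, 0.2107]
tool_rot: [-2.228, 1.568, 2.675]
force: [-0.3, 0.5, -3.8]
grip_width: 0.0286
```

```bash
python3 -c "
from h import *
go([.5272,.1418,.175],6)
F=[monitor.observe() for i in range(1)][0];print(F['force'],F['moment'])"
```

```text
t6.25 pos [ 0.498  -0.1746  0.2107] F [-0.29  0.46 -3.78] w 0.0286
shift rows [  1.201   2.958 -10.17 ] turn rows [ 0.821 -0.014  0.02 ]
shift rows if turned [  1.191   2.071 -10.388] q [ 0.61  0.45 -0.51  1.87  0.27  0.89  0.16]
[-0.2879286   0.46453335 -3.78181231] [ 0.04026109  0.04158141 -0.02871809]
```

Emit:
{"name": "arm_command", "arguments": {"delta_pos": [[0,0,-0.3],[0,0.2,-1],[0,0.2,-1],[0,0.2,-1],[0,0.2,-1],[0,0.2,-1],[0,0.2,-1],[0,0.2,-1],[0,0.2,-1],[0,0.2,-0.8]], "rotation": [[0.8,0,0],[0,0,0],[0,0,0],[0,0,0],[0,0,0],[0,0,0],[0,0,0],[0,0,0],[0,0,0],[0,0,0]]}}

```text
clock: 7.25
position: [0.5174, 0.1088, 0.199]
tool_rot: [-1.746, 1.55, 3.063]
force: [-0.3, 0.5, -3.0]
grip_width: 0.0285
```

Emit:
{"name": "arm_command", "arguments": {"delta_pos": [[0,0,0],[0,0,0],[0,0,0]], "rotation": [[0,0,0],[0,0,0],[0,0,0]]}}

```text
clock: 7.55
position: [0.5157, 0.1121, 0.1959]
tool_rot: [-1.763, 1.545, 3.051]
force: [0.2, 0.5, -2.2]
grip_width: 0.0283
```

```bash
python3 -c "
from h import *
go([.5272,.1418,.175],6)"
```

```text
t7.55 pos [0.5157 0.1121 0.1959] F [ 0.2   0.53 -2.2 ] w 0.0283
shift rows [ 0.69   0.5   -0.944] turn rows [-0.027 -0.047  0.237]
shift rows if turned [ 0.697  0.485 -0.946] q [ 0.08  0.49 -0.54  1.87  0.3   0.89 -0.5 ]
```

Emit:
{"name": "arm_command", "arguments": {"delta_pos": [[0,0.49,-0.95],[0,0,0],[0,0,0]], "rotation": [[-0.03,-0.05,0.24],[0,0,0],[0,0,0]]}}

```text
clock: 7.85
position: [0.5276, 0.1391, 0.1944]
tool_rot: [-0.442, 1.568, -1.912]
force: [-0.5, -0.2, -2.7]
grip_width: 0.0282
```

```bash
python3 -c "
from h import *
go([.5272,.1418,.175],6)"
```

```text
t7.85 pos [0.5276 0.1391 0.1944] F [-0.53 -0.18 -2.67] w 0.0282
shift rows [ 0.646 -0.004 -0.093] turn rows [-0.039  0.021  0.01 ]
shift rows if turned [ 0.646 -0.004 -0.092] q [ 0.02  0.5  -0.53  1.84  0.32  0.88 -0.56]
```

Emit:
{"name": "arm_command", "arguments": {"delta_pos": [[0.6,0,-0.09],[0.6,0,0],[0,0,0],[0,0,0]], "rotation": [[-0.04,0.02,0.01],[0,0,0],[0,0,0],[0,0,0]]}}

```text
clock: 8.25
position: [0.5275, 0.1383, 0.1577]
tool_rot: [-0.379, 1.57, -1.849]
force: [1.4, 0.5, -2.2]
grip_width: 0.0286
```

```bash
python3 -c "
from h import *
go([.5272,.1418,.15],6)
t=optics.grab_frame('top')[150:255,165:275];s=optics.grab_frame('scene')[165:255,270:360]
a=cv2.resize(t,None,fx=4,fy=4,interpolation=cv2.INTER_CUBIC);b=cv2.resize(s,None,fx=4,fy=4,interpolation=cv2.INTER_CUBIC)
c=np.zeros((420,800,3),np.uint8);c[:,:440]=a;c[:360,440:]=b;cv2.imwrite('pics/c3.png',c[:,:,::-1])
st=monitor.observe();y=np.radians(96);d=np.array([np.cos(y),np.sin(y),0])*.085;P=st['position']+[0,0,.003]
print(((proj('top',[P+d,P-d])-[165,150])*4).round(),((proj('scene',[P+d,P-d])-[270,165])*4+[440,0]).round())
"
```

```text
t8.25 pos [0.5275 0.1383 0.1577] F [ 1.4   0.48 -2.19] w 0.0286
shift rows [ 0.258  0.003 -0.118] turn rows [-0.036  0.008  0.003]
shift rows if turned [ 0.258  0.003 -0.118] q [ 0.    0.55 -0.51  1.87  0.36  0.81 -0.59]
[[ 38. 256.]
 [302. 229.]] [[762. 102.]
 [512.  65.]]
```

View pics/c3.png

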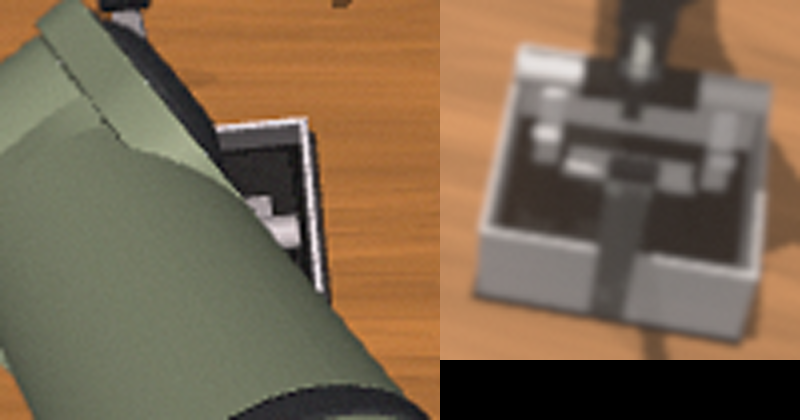

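Both panels show the bar above the box. In the scene panel the rod ends at about (518,62) and (768,92) are near the prediction. Next I'll measure the in-air force baseline, then feel downward.

Emit:
{"name": "arm_command", "arguments": {"delta_pos": [[0.15,0,-0.12],[0.25,0,0],[0.2,0,0],[0,0,0]], "rotation": [[-0.03,0,0],[0,0,0],[0,0,0],[0,0,0]]}}

```text
clock: 8.75
position: [0.5279, 0.1422, 0.14]
tool_rot: [1.342, 1.568, -0.125]
force: [-1.1, -0.6, -3.2]
grip_width: 0.0287
```

```bash
cat >> h.py <<'E'
def feel(n=8):
    A=[]
    for i in range(n):
        optics.grab_frame('top');s=monitor.observe();A.append(np.r_[s['position']*1000,s['force'],s['moment']])
    A=np.array(A);print("mean",A.mean(0).round(2));print("std",A.std(0).round(2));print("t",round(s['clock'],2))
E
python3 -c "
from h import *
feel(8)
go([.5272,.1418,.15],6)"
```

```text
mean [ 5.2830e+02  1.4228e+02  1.4087e+02 -1.6000e-01  3.0000e-02 -2.8700e+00
  1.0000e-02 -0.0000e+00 -0.0000e+00]
std [0.12 0.03 0.24 0.61 0.38 0.33 0.03 0.04 0.03]
t 9.15
t9.15 pos [0.5284 0.1422 0.141 ] F [ 0.35 -0.77 -2.45] w 0.0286
shift rows [-0.299 -0.039  0.011] turn rows [-0.011  0.004 -0.037]
shift rows if turned [-0.299 -0.04   0.01 ] q [-0.01  0.58 -0.49  1.88  0.38  0.77 -0.61]
```

```bash
python3 -c "
from h import *
im=cv2.imread('pics/scene0.png')[170:255,275:360]
im=cv2.resize(im,None,fx=7,fy=7,interpolation=cv2.INTER_CUBIC)
b=[.5272,.1418,np.radians(6)];c,s=np.cos(b[2]),np.sin(b[2])
def w(x,y,z): return [b[0]+c*x-s*y,b[1]+s*x+c*y,z]
f=lambda P:((proj('scene',P)-[275,170])*7+3).round().astype(int)
print('rim near l,r, far l,r',f([w(.088,-.095,.085),w(.088,.095,.085),w(-.088,-.095,.085),w(-.088,.095,.085)]).tolist())
for dz,col in((-.01,(255,0,0)),(0,(0,255,0)),(.01,(0,0,255))):
  for y in(-.06,.06):
    q=f([w(-.024,y,.1294+dz),w(0,y,.1054+dz),w(.024,y,.1294+dz)]);print(dz,y,q.tolist())
    for p in q: cv2.circle(im,tuple(int(v) for v in p),2,col,-1)
cv2.imwrite('pics/c4.png',im)"
```

```text
rim near l,r, far l,r [[33, 370], [520, 451], [104, 43], [544, 108]]
-0.01 -0.06 [[168, 114], [156, 196], [151, 205]]
-0.01 0.06 [[463, 159], [450, 242], [455, 252]]
0 -0.06 [[169, 98], [157, 181], [152, 189]]
0 0.06 [[467, 143], [454, 227], [458, 237]]
0.01 -0.06 [[171, 82], [159, 165], [154, 173]]
0.01 0.06 [[471, 127], [457, 211], [462, 221]]
```

View pics/c4.png

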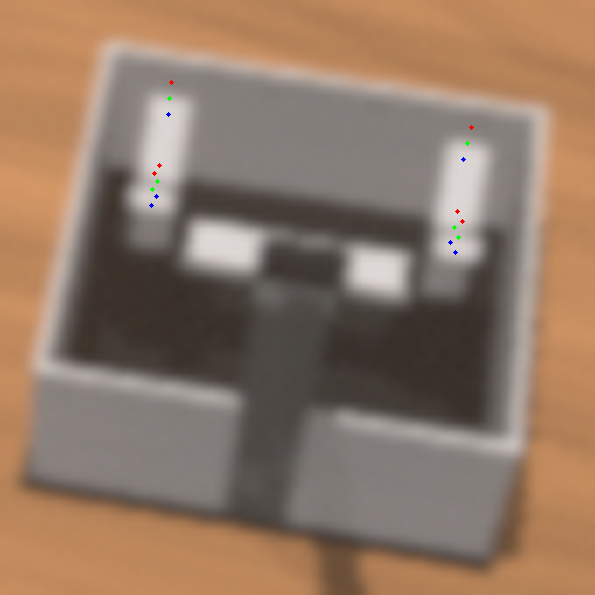

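The rim corners match the predictions. The saddle caps span rows 95–212, which hints at a seat a few mm below nominal. I'll step down carefully and feel for contact.

Emit:
{"name": "arm_command", "arguments": {"delta_pos": [[0.15,-0.03,0],[0.15,0,0],[0.0,0,0],[0,0,0]], "rotation": [[-0.01,0,-0.03],[0,0,0],[0,0,0],[0,0,0]]}}

```text
clock: 9.55
position: [0.5274, 0.1421, 0.1312]
tool_rot: [0.717, 1.57, -0.749]
force: [0.2, -0.7, -2.7]
grip_width: 0.029
```

```bash
python3 -c "
from h import *
feel(4)
go([.5272,.1415,.13],6)"
```

```text
mean [ 5.2745e+02  1.4205e+02  1.3131e+02  1.9000e-01 -2.7000e-01 -3.1300e+00
  0.0000e+00 -0.0000e+00  1.0000e-02]
std [0.06 0.02 0.1  0.41 0.42 0.3  0.03 0.03 0.03]
t 9.75
t9.75 pos [0.5275 0.1421 0.1314] F [-0.15 -0.79 -3.28] w 0.0284
shift rows [ 0.047 -0.012  0.018] turn rows [-0.001  0.004 -0.008]
shift rows if turned [ 0.047 -0.012  0.018] q [-0.02  0.59 -0.49  1.89  0.39  0.76 -0.62]
```

Emit:
{"name": "arm_command", "arguments": {"delta_pos": [[0.05,-0.01,0.02],[0,0,0]], "rotation": [[0,0,0],[0,0,0]]}}

```text
clock: 9.95
position: [0.5273, 0.1414, 0.13]
tool_rot: [1.23, 1.57, -0.236]
force: [-0.2, -0.5, -2.8]
grip_width: 0.0288
```

Emit:
{"name": "arm_command", "arguments": {"delta_pos": [[0.04,0,0],[0,0,0]], "rotation": [[0,0,0],[0,0,0]]}}

```text
clock: 10.15
position: [0.5274, 0.1414, 0.1287]
tool_rot: [1.244, 1.57, -0.222]
force: [-0.5, -0.9, -2.9]
grip_width: 0.0287
```

Emit:
{"name": "arm_command", "arguments": {"delta_pos": [[0.045,0,0],[0,0,0]], "rotation": [[0,0,0],[0,0,0]]}}

```text
clock: 10.35
position: [0.5274, 0.1413, 0.1272]
tool_rot: [1.261, 1.57, -0.205]
force: [-0.4, -0.7, -2.8]
grip_width: 0.0287
```

Emit:
{"name": "arm_command", "arguments": {"delta_pos": [[0.045,0,0],[0,0,0]], "rotation": [[0,0,0],[0,0,0]]}}

```text
clock: 10.55
position: [0.5274, 0.1414, 0.1258]
tool_rot: [1.277, 1.57, -0.19]
force: [1.3, 0.0, -2.5]
grip_width: 0.0286
```

Emit:
{"name": "arm_command", "arguments": {"delta_pos": [[0.045,0,0],[0,0,0]], "rotation": [[0,0,0],[0,0,0]]}}

```text
clock: 10.75
position: [0.5274, 0.1414, 0.1243]
tool_rot: [1.262, 1.57, -0.204]
force: [-0.4, -0.1, -2.5]
grip_width: 0.0286
```

Emit:
{"name": "arm_command", "arguments": {"delta_pos": [[0.045,0,0],[0,0,0]], "rotation": [[0,0,0],[0,0,0]]}}

```text
clock: 10.95
position: [0.5274, 0.1414, 0.1228]
tool_rot: [1.26, 1.57, -0.206]
force: [0.1, -0.6, -2.4]
grip_width: 0.0284
```

Emit:
{"name": "arm_command", "arguments": {"delta_pos": [[0.045,0,0],[0,0,0]], "rotation": [[0,0,0],[0,0,0]]}}

```text
clock: 11.15
position: [0.5275, 0.1414, 0.1214]
tool_rot: [1.404, 1.569, -0.063]
force: [0.2, 0.4, -2.5]
grip_width: 0.0283
```

Emit:
{"name": "arm_command", "arguments": {"delta_pos": [[0.045,0,0],[0,0,0]], "rotation": [[0,0,0],[0,0,0]]}}

```text
clock: 11.35
position: [0.5279, 0.1416, 0.1202]
tool_rot: [1.563, 1.568, 0.096]
force: [1.2, 0.3, -0.4]
grip_width: 0.0286
```

```bash
python3 -c "
from h import *
feel(5)
go([.5272,.1415,.12],6)"
```

```text
mean [ 5.2791e+02  1.4158e+02  1.2030e+02  8.9000e-01  2.0000e-01 -7.9000e-01
  1.4000e-01 -2.3000e-01 -6.0000e-02]
std [0.03 0.01 0.01 0.16 0.63 0.39 0.03 0.04 0.04]
t 11.6
t11.60 pos [0.5279 0.1416 0.1203] F [ 0.75  0.86 -0.5 ] w 0.0283
shift rows [ 0.01  -0.023 -0.   ] turn rows [-0.004 -0.    -0.023]
shift rows if turned [ 0.01  -0.023 -0.   ] q [-0.02  0.61 -0.48  1.9   0.4   0.73 -0.63]
```

Emit:
{"name": "arm_command", "arguments": {"delta_pos": [[0.0,0.035,0],[0,0,0]], "rotation": [[0,0,0],[0,0,0]]}}

```text
clock: 11.8
position: [0.5289, 0.1416, 0.1202]
tool_rot: [1.496, 1.569, 0.03]
force: [1.6, 0.0, -2.0]
grip_width: 0.0289
```

```bash
python3 -c "
from h import *
feel(4)
go([.5272,.1415,.12],6)"
```

```text
mean [ 5.2883e+02  1.4163e+02  1.2025e+02  1.1400e+00  2.9000e-01 -2.1200e+00
  4.0000e-02 -2.5000e-01 -1.0000e-01]
std [0.01 0.02 0.01 0.43 0.47 0.45 0.02 0.03 0.01]
t 12.0
t12.00 pos [0.5288 0.1417 0.1203] F [ 0.61 -0.   -1.76] w 0.0283
shift rows [ 0.009 -0.054 -0.   ] turn rows [-0.003  0.001 -0.02 ]
shift rows if turned [ 0.009 -0.054 -0.   ] q [-0.02  0.61 -0.48  1.89  0.4   0.74 -0.63]
```

Emit:
{"name": "arm_command", "arguments": {"delta_pos": [[0.03,0.03,0],[0,0,0]], "rotation": [[0,0,0],[0,0,0]]}}

```text
clock: 12.2
position: [0.5293, 0.1417, 0.1193]
tool_rot: [1.402, 1.57, -0.065]
force: [-0.2, -0.4, 0.4]
grip_width: 0.0287
```

```bash
python3 -c "
from h import *
feel(4)
go([.5272,.1415,.12],6)"
```

```text
mean [ 5.2935e+02  1.4175e+02  1.1938e+02 -1.7400e+00  5.6000e-01  9.0000e-01
  3.0000e-02  2.9000e-01 -3.5000e-01]
std [0.02 0.01 0.02 0.47 0.26 0.11 0.02 0.02 0.01]
t 12.4
t12.40 pos [0.5294 0.1417 0.1194] F [-2.52  0.5   1.09] w 0.0288
shift rows [-0.02  -0.073  0.001] turn rows [-0.004  0.002 -0.015]
shift rows if turned [-0.02  -0.073  0.001] q [-0.03  0.61 -0.48  1.89  0.4   0.74 -0.63]
```

Emit:
{"name": "arm_command", "arguments": {"delta_pos": [[0,-0.01,0],[0,0,0]], "rotation": [[0.12,0,0],[0,0,0]]}}

```text
clock: 12.6
position: [0.5291, 0.1417, 0.1193]
tool_rot: [1.434, 1.569, -0.046]
force: [-0.4, -0.3, -2.4]
grip_width: 0.0286
```

```bash
python3 -c "
from h import *
feel(4)
go([.5272,.1415,.12],6)"
```

```text
mean [ 5.2909e+02  1.4165e+02  1.1932e+02 -4.5000e-01  1.8000e-01 -2.0000e+00
  4.0000e-02  7.0000e-02 -1.2000e-01]
std [0.01 0.02 0.01 0.19 0.15 0.55 0.02 0.03 0.02]
t 12.8
t12.80 pos [0.5291 0.1416 0.1193] F [-0.19  0.31 -1.45] w 0.0284
shift rows [-0.022 -0.063 -0.001] turn rows [-0.126  0.002 -0.015]
shift rows if turned [-0.022 -0.063 -0.002] q [-0.03  0.61 -0.47  1.89  0.4   0.73 -0.64]
```

Emit:
{"name": "arm_command", "arguments": {"delta_pos": [[0.025,-0.005,0],[0,0,0]], "rotation": [[0.1,0,0],[0,0,0]]}}

```text
clock: 13.0
position: [0.529, 0.1416, 0.1185]
tool_rot: [1.449, 1.569, -0.042]
force: [-0.5, -0.5, -1.7]
grip_width: 0.0284
```

```bash
python3 -c "
from h import *
feel(4)
go([.5272,.1415,.12],6)"
```

```text
mean [ 5.2903e+02  1.4163e+02  1.1857e+02 -4.9000e-01  5.0000e-02 -1.4600e+00
  2.0000e-02  1.0000e-02 -1.4000e-01]
std [0.02 0.01 0.02 0.33 0.49 0.55 0.02 0.03 0.04]
t 13.2
t13.20 pos [0.5291 0.1416 0.1186] F [-0.86  0.37 -1.53] w 0.0285
shift rows [-0.047 -0.062 -0.001] turn rows [-0.228  0.002 -0.017]
shift rows if turned [-0.046 -0.062 -0.003] q [-0.03  0.61 -0.47  1.89  0.4   0.73 -0.65]
```

N≈1.5 with a small negative yaw moment remaining. I'll turn a little more and lower again.

Emit:
{"name": "arm_command", "arguments": {"delta_pos": [[0.03,-0.005,0],[0,0,0]], "rotation": [[0.1,0,0],[0,0,0]]}}

```text
clock: 13.4
position: [0.5291, 0.1417, 0.1178]
tool_rot: [1.502, 1.569, 0.001]
force: [-1.3, -0.7, 0.8]
grip_width: 0.0284
```

```bash
python3 -c "
from h import *
feel(4)
go([.5272,.1415,.12],6)"
```

```text
mean [ 5.2903e+02  1.4162e+02  1.1784e+02 -1.2000e-01 -2.3000e-01  7.0000e-01
 -9.0000e-02  8.0000e-02  8.0000e-02]
std [0.01 0.01 0.01 0.35 0.23 0.44 0.02 0.02 0.02]
t 13.6
t13.60 pos [0.529  0.1416 0.1178] F [-0.41 -0.02  1.18] w 0.029
shift rows [-0.073 -0.061 -0.   ] turn rows [-0.33   0.001 -0.02 ]
shift rows if turned [-0.073 -0.061 -0.002] q [-0.03  0.61 -0.47  1.89  0.4   0.73 -0.66]
```

Emit:
{"name": "arm_command", "arguments": {"delta_pos": [[0.02,0,0],[0,0,0]], "rotation": [[-0.03,0,0],[0,0,0]]}}

```text
clock: 13.8
position: [0.5291, 0.1416, 0.1174]
tool_rot: [1.504, 1.569, 0.006]
force: [-1.6, -0.4, 2.8]
grip_width: 0.0289
```

```bash
python3 -c "
from h import *
feel(4)
go([.5272,.1415,.12],6)"
```

```text
mean [ 5.2906e+02  1.4165e+02  1.1741e+02 -1.2600e+00 -5.0000e-01  3.0600e+00
 -1.2000e-01  3.0000e-01 -5.0000e-02]
std [0.02 0.01 0.02 0.21 0.18 0.44 0.03 0.03 0.03]
t 14.0
t14.00 pos [0.529  0.1416 0.1174] F [-1.48 -0.29  3.08] w 0.0287
shift rows [-0.087 -0.061  0.   ] turn rows [-0.3    0.002 -0.021]
shift rows if turned [-0.087 -0.062 -0.002] q [-0.03  0.61 -0.47  1.89  0.4   0.73 -0.66]
```

Emit:
{"name": "arm_command", "arguments": {"delta_pos": [[0.025,-0.012,0],[0,0,0]], "rotation": [[0.01,0,0],[0,0,0]]}}

```text
clock: 14.2
position: [0.5291, 0.1417, 0.117]
tool_rot: [1.546, 1.568, 0.047]
force: [-2.6, -0.9, 6.6]
grip_width: 0.0284
```

```bash
python3 -c "
from h import *
feel(4)
go([.5272,.1415,.12],6)"
```

```text
mean [ 5.2907e+02  1.4166e+02  1.1701e+02 -1.6800e+00 -1.4600e+00  6.9500e+00
 -2.0000e-01  4.1000e-01  2.0000e-02]
std [0.01 0.02 0.01 0.38 0.1  0.24 0.02 0.02 0.01]
t 14.4
t14.40 pos [0.5291 0.1416 0.117 ] F [-2.01 -1.53  6.95] w 0.0284
shift rows [-0.1   -0.062 -0.   ] turn rows [-0.31   0.002 -0.031]
shift rows if turned [-0.1   -0.062 -0.002] q [-0.03  0.61 -0.47  1.9   0.4   0.73 -0.66]
```

Emit:
{"name": "arm_command", "arguments": {"delta_pos": [[0.015,-0.012,0],[0,0,0]], "rotation": [[0,0,0],[0,0,0]]}}

```text
clock: 14.6
position: [0.5291, 0.1416, 0.117]
tool_rot: [1.534, 1.567, 0.036]
force: [-3.2, -1.6, 6.0]
grip_width: 0.0289
```

```bash
python3 -c "
from h import *
feel(6)
go([.5272,.1415,.12],6)"
```

```text
mean [ 5.2907e+02  1.4166e+02  1.1696e+02 -1.9900e+00 -1.2900e+00  6.6100e+00
 -2.5000e-01  4.5000e-01  2.0000e-02]
std [0.01 0.02 0.01 0.24 0.66 0.51 0.03 0.03 0.04]
t 14.9
t14.90 pos [0.5291 0.1417 0.117 ] F [-1.62 -0.4   6.36] w 0.0285
shift rows [-0.101 -0.062  0.001] turn rows [-0.31   0.002 -0.04 ]
shift rows if turned [-0.101 -0.063 -0.001] q [-0.03  0.61 -0.47  1.9   0.4   0.72 -0.66]
```

Emit:
{"name": "arm_command", "arguments": {"delta_pos": [[0.022,-0.015,0],[0.008,0,0]], "rotation": [[0,0,0],[0,0,0]]}}

```text
clock: 15.1
position: [0.5291, 0.1417, 0.1166]
tool_rot: [1.54, 1.565, 0.041]
force: [-4.0, -2.0, 9.2]
grip_width: 0.0286
```

```bash
python3 -c "
from h import *
feel(6)
go([.5272,.1415,.12],6)"
```

```text
mean [ 5.2908e+02  1.4166e+02  1.1664e+02 -2.2400e+00 -1.4200e+00  9.2900e+00
 -3.1000e-01  5.9000e-01  1.0000e-02]
std [0.01 0.01 0.01 0.34 0.6  0.34 0.04 0.03 0.04]
t 15.4
t15.40 pos [0.5291 0.1417 0.1166] F [-2.58 -1.37  9.66] w 0.0287
shift rows [-0.112 -0.062  0.001] turn rows [-0.311  0.003 -0.051]
shift rows if turned [-0.112 -0.063 -0.001] q [-0.03  0.61 -0.47  1.9   0.4   0.72 -0.66]
```

N ≈ 12.2 N on the mounts, held for over 0.3 s, so I'll release partway.

Emit:
{"name": "arm_command", "arguments": {"delta_pos": [[0,0,0],[0,0,0],[0,0,0],[0,0,0],[0,0,0]], "rotation": [[0,0,0],[0,0,0],[0,0,0],[0,0,0],[0,0,0]], "gripper": -0.25}}

```text
clock: 15.9
position: [0.5291, 0.1418, 0.1162]
tool_rot: [1.588, 1.565, 0.09]
force: [-0.3, -0.0, 0.4]
grip_width: 0.0534
```

```bash
python3 -c "
from h import *
feel(3)
go([.529,.1415,.22],6)"
```

```text
mean [ 5.2912e+02  1.4176e+02  1.1627e+02 -1.3000e-01  3.9000e-01 -5.0000e-02
  0.0000e+00  0.0000e+00  3.0000e-02]
std [0.01 0.01 0.02 0.56 0.58 0.65 0.02 0.04 0.02]
t 16.05
t16.05 pos [0.5291 0.1418 0.1163] F [-0.49  0.5   0.76] w 0.0535
shift rows [-3.457  0.014  0.008] turn rows [-0.309  0.    -0.052]
shift rows if turned [-3.457 -0.005  0.008] q [-0.03  0.61 -0.47  1.9   0.4   0.72 -0.66]
```

Released at 53 mm with forces zero. I'll lift straight up, then turn 90° to pinch the keeper handle.

Emit:
{"name": "arm_command", "arguments": {"delta_pos": [[-0.2,0,0],[-0.5,0,0],[-1,0,0],[-1,0,0],[-1,0,0],[-1,0,0],[-1,0,0],[-1,0,0],[-0.4,0,0],[0,0,0]], "rotation": [[0,0,0],[0,0,0],[0,0,0],[0,0,0],[0,0,0],[0,0,0],[0,0,0],[0,0,0],[0,0,0],[0,0,0]]}}

```text
clock: 17.05
position: [0.5258, 0.1427, 0.3484]
tool_rot: [1.806, 1.561, 0.311]
force: [-0.6, 0.1, -0.9]
grip_width: 0.0535
```

Emit:
{"name": "arm_command", "arguments": {"delta_pos": [[0,0,0],[0,0,0],[0,0,0],[0,0,0],[0,0,0],[0,0,0],[0,0,0],[0,0,0],[0,0,0],[0,0,0]], "rotation": [[-1,0,0],[-1,0,0],[-1,0,0],[-1,0,0],[-1,0,0],[-1,0,0],[-1,0,0],[-1,0,0],[-1,0,0],[-1,0,0]]}}

```text
clock: 18.05
position: [0.5214, 0.1427, 0.3476]
tool_rot: [0.723, 1.565, 0.319]
force: [0.2, 0.7, -0.3]
grip_width: 0.0534
```

```bash
python3 -c "
from h import *
go([.6635,.156,.3],95.5)
im=optics.grab_frame('scene')[160:260,260:360]
cv2.imwrite('pics/c5.png',cv2.resize(im,None,fx=6,fy=6,interpolation=cv2.INTER_CUBIC)[:,:,::-1])"
```

```text
t18.05 pos [0.5214 0.1427 0.3476] F [ 0.23  0.72 -0.25] w 0.0534
shift rows [1.615 2.265 4.172] turn rows [-4.776  0.052 -0.026]
shift rows if turned [ 1.587 -0.011  4.756] q [ 0.22  0.37 -0.79  1.66  0.28  1.22  0.53]
```

View pics/c5.png

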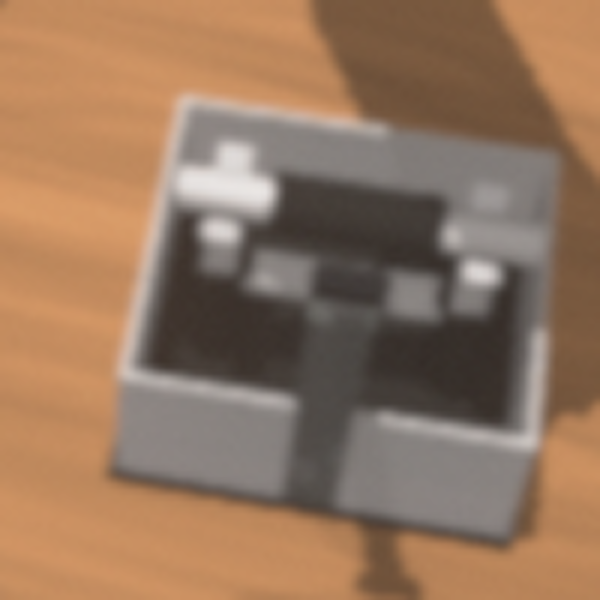

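The bar rests in both saddles with the sleeve (275–445) between them. The handle at (347,282) is unmoved.

Emit:
{"name": "arm_command", "arguments": {"delta_pos": [[0,0,0],[0,0,0],[0,0,0],[0,0,0],[0,0,0],[0,0,1],[0,0,1],[0,0,1],[0,0,1],[0,0,0.6]], "rotation": [[-1,0,0],[-1,0,0],[-1,0,0],[-1,0,0],[-0.8,0.05,-0.03],[0,0,0],[0,0,0],[0,0,0],[0,0,0],[0,0,0]], "gripper": -0.4}}

```text
clock: 19.1
position: [0.6586, 0.1574, 0.3454]
tool_rot: [-2.321, 1.564, -2.214]
force: [-0.5, -0.3, 1.1]
grip_width: 0.0601
```

Emit:
{"name": "arm_command", "arguments": {"delta_pos": [[0,0,0],[0,0,0]], "rotation": [[0,0,0],[0,0,0]]}}

```text
clock: 19.3
position: [0.6594, 0.1579, 0.3435]
tool_rot: [-2.605, 1.562, -2.502]
force: [-0.0, -0.4, 0.1]
grip_width: 0.06
```

```bash
python3 -c "
from h import *
go([.6635,.156,.2435],95.5)"
```

```text
t19.30 pos [0.6594 0.1579 0.3435] F [-0.04 -0.44  0.13] w 0.06
shift rows [ 3.332 -0.063  0.154] turn rows [ 0.07  -0.07   0.042]
shift rows if turned [ 3.332 -0.077  0.131] q [ 0.13  0.65 -0.82  1.28  0.46  1.41  1.02]
```

Emit:
{"name": "arm_command", "arguments": {"delta_pos": [[0.6,-0.07,0.14],[0.7,0,0],[0.7,0,0],[0.7,0,0],[0.4,0,0],[0,0,0],[0,0,0]], "rotation": [[0.07,-0.07,0.04],[0,0,0],[0,0,0],[0,0,0],[0,0,0],[0,0,0],[0,0,0]]}}

```text
clock: 20.0
position: [0.6598, 0.1559, 0.2501]
tool_rot: [-0.366, 1.569, -0.275]
force: [-0.5, -0.0, -0.6]
grip_width: 0.0598
```

```bash
python3 -c "
from h import *
go([.6635,.156,.2435],95.5)"
```

```text
t20.00 pos [0.6598 0.1559 0.2501] F [-0.5  -0.02 -0.59] w 0.0598
shift rows [ 0.222 -0.007  0.122] turn rows [-0.046  0.017  0.007]
shift rows if turned [ 0.221 -0.008  0.123] q [ 0.14  0.71 -0.79  1.41  0.51  1.23  0.96]
```

Emit:
{"name": "arm_command", "arguments": {"delta_pos": [[0.22,-0.01,0.12],[0,0,0],[0,0,0]], "rotation": [[-0.05,0.02,0],[0,0,0],[0,0,0]]}}

```text
clock: 20.3
position: [0.6643, 0.1563, 0.2454]
tool_rot: [-0.105, 1.568, -0.009]
force: [0.4, 0.4, 0.2]
grip_width: 0.06
```

Emit:
{"name": "arm_command", "arguments": {"delta_pos": [[0,0,0],[0,0,0],[0,0,0],[0,0,0],[0,0,0],[0,0,0]], "rotation": [[0,0,0],[0,0,0],[0,0,0],[0,0,0],[0,0,0],[0,0,0]], "gripper": 1, "grip_force": 40}}

```text
clock: 20.9
position: [0.6645, 0.157, 0.2462]
tool_rot: [0.178, 1.567, 0.275]
force: [0.2, 0.6, -1.8]
grip_width: 0.0289
```

```bash
python3 -c "
from h import *
go([.6635,.156,.2435],95.5)"
```

```text
t20.90 pos [0.6645 0.157  0.2462] F [ 0.23  0.56 -1.81] w 0.0289
shift rows [ 0.09  -0.031 -0.037] turn rows [ 0.008  0.034 -0.006]
shift rows if turned [ 0.09  -0.031 -0.037] q [ 0.14  0.72 -0.79  1.4   0.52  1.23  0.97]
```

```bash
cat >> h.py <<'E'
H=np.array([.5955,.1493,.142]);YB=np.radians(5.5)
def arc(step=6,n=6,r=.125):
    s=monitor.observe();p=s['position']+[0,0,0]-H;u=p[0]*np.cos(YB)+p[1]*np.sin(YB);v=p[2]
    a=np.degrees(np.arctan2(v,-u));print("angle",round(a,1),"r",round(np.hypot(u,v),4),"lat",round(-p[0]*np.sin(YB)+p[1]*np.cos(YB),4),"F",s['force'].round(1),"w",round(s['grip_width'],4),"t",round(s['clock'],2))
    cu,cv=u,v;out=[]
    for i in range(1,n+1):
        b=np.radians(a-step*i);nu,nv=-r*np.cos(b),r*np.sin(b);out.append([round(-(nv-cv)/.03,2),0,round((nu-cu)/.03,2)]);cu,cv=nu,nv
    print(out)
E
python3 -c "
from h import *
arc()"
```

```text
angle 123.7 r 0.1252 lat 0.0011 F [ 0.2  0.6 -1.8] w 0.0289 t 20.9
[[np.float64(-0.22), 0, np.float64(-0.38)], [np.float64(-0.18), 0, np.float64(-0.4)], [np.float64(-0.14), 0, np.float64(-0.41)], [np.float64(-0.1), 0, np.float64(-0.43)], [np.float64(-0.05), 0, np.float64(-0.43)], [np.float64(-0.01), 0, np.float64(-0.44)]]
```

Emit:
{"name": "arm_command", "arguments": {"delta_pos": [[-0.22,0,-0.38],[-0.18,0,-0.4],[-0.14,0,-0.41]], "rotation": [[0,0,0],[0,0,0],[0,0,0]], "grip_force": 25}}

```text
clock: 21.2
position: [0.6305, 0.1536, 0.2619]
tool_rot: [0.297, 1.563, 0.393]
force: [6.7, 3.9, -7.4]
grip_width: 0.0292
```

```bash
python3 -c "
from h import *
arc();go([.6635,.156,.2435],95.5)"
```

```text
angle 106.4 r 0.125 lat 0.001 F [ 6.7  3.9 -7.4] w 0.0292 t 21.2
[[np.float64(-0.1), 0, np.float64(-0.42)], [np.float64(-0.06), 0, np.float64(-0.43)], [np.float64(-0.01), 0, np.float64(-0.44)], [np.float64(0.03), 0, np.float64(-0.43)], [np.float64(0.08), 0, np.float64(-0.43)], [np.float64(0.12), 0, np.float64(-0.42)]]
t21.20 pos [0.6305 0.1536 0.2619] F [ 6.68  3.92 -7.36] w 0.0292
shift rows [ 0.621 -0.028  1.096] turn rows [-0.004  0.073 -0.022]
shift rows if turned [ 0.612 -0.027  1.101] q [ 0.17  0.65 -0.81  1.49  0.49  1.2   0.95]
```

Emit:
{"name": "arm_command", "arguments": {"delta_pos": [[-0.09,0,-0.42],[-0.05,0,-0.43],[0,0,-0.44],[0.04,0,-0.43],[0.08,0,-0.43],[0.12,0,-0.42]], "rotation": [[0,0,0],[0,0,0],[0,0,0],[0,0,0],[0,0,0],[0,0,0]]}}

```text
clock: 21.8
position: [0.5575, 0.1466, 0.2621]
tool_rot: [0.198, 1.544, 0.29]
force: [7.6, 0.7, 4.8]
grip_width: 0.0288
```

```bash
python3 -c "
from h import *
arc();go([.6635,.156,.2435],95.5)"
```

```text
angle 72.4 r 0.126 lat 0.0009 F [7.6 0.7 4.8] w 0.0288 t 21.8
[[np.float64(0.18), 0, np.float64(-0.4)], [np.float64(0.2), 0, np.float64(-0.39)], [np.float64(0.23), 0, np.float64(-0.37)], [np.float64(0.27), 0, np.float64(-0.34)], [np.float64(0.31), 0, np.float64(-0.31)], [np.float64(0.34), 0, np.float64(-0.28)]]
t21.80 pos [0.5575 0.1466 0.2621] F [7.6  0.75 4.75] w 0.0288
shift rows [ 0.713 -0.019  3.528] turn rows [-0.03  0.25 -0.05]
shift rows if turned [ 0.621 -0.026  3.546] q [ 0.24  0.53 -0.85  1.7   0.45  1.09  0.91]
```

Emit:
{"name": "arm_command", "arguments": {"delta_pos": [[0.17,0,-0.4],[0.2,0,-0.39],[0.23,0,-0.37],[0.27,0,-0.34],[0.31,0,-0.31],[0.34,0,-0.28]], "rotation": [[0,0.08,0],[0,0.08,0],[0,0.08,0],[0,0.08,0],[0,0.05,0],[0,0.05,0]]}}

```text
clock: 22.4
position: [0.4977, 0.1409, 0.2223]
tool_rot: [2.118, 1.567, 2.208]
force: [-3.5, -3.2, 14.3]
grip_width: 0.0288
```

```bash
python3 -c "
from h import *
arc();go([.6635,.156,.2435],95.5)"
```

```text
angle 39.3 r 0.1268 lat 0.001 F [-3.5 -3.2 14.3] w 0.0288 t 22.4
[[np.float64(0.39), 0, np.float64(-0.21)], [np.float64(0.38), 0, np.float64(-0.22)], [np.float64(0.4), 0, np.float64(-0.18)], [np.float64(0.41), 0, np.float64(-0.14)], [np.float64(0.43), 0, np.float64(-0.09)], [np.float64(0.43), 0, np.float64(-0.05)]]
t22.40 pos [0.4977 0.1409 0.2223] F [-3.54 -3.22 14.33] w 0.0288
shift rows [-0.719  0.009  5.547] turn rows [-0.058 -0.02  -0.033]
shift rows if turned [-0.707 -0.027  5.549] q [ 0.25  0.5  -0.86  1.87  0.45  0.98  0.85]
```

Emit:
{"name": "arm_command", "arguments": {"delta_pos": [[0.37,0,-0.21],[0.38,0,-0.22],[0.4,0,-0.18],[0.38,0,-0.12],[0,0,0]], "rotation": [[0,0,0],[0,0,0],[0,0,0],[0,0,0],[0,0,0]]}}

```text
clock: 22.9
position: [0.4737, 0.1383, 0.1775]
tool_rot: [1.984, 1.571, 2.073]
force: [5.2, 1.5, -7.9]
grip_width: 0.0289
```

```bash
python3 -c "
from h import *
arc(3,3);go([.6635,.156,.2435],95.5)"
```

```text
angle 16.2 r 0.1274 lat 0.0008 F [ 5.2  1.5 -7.9] w 0.0289 t 22.9
[[np.float64(0.23), 0, np.float64(0.02)], [np.float64(0.21), 0, np.float64(-0.04)], [np.float64(0.22), 0, np.float64(-0.03)]]
t22.90 pos [0.4737 0.1383 0.1775] F [ 5.24  1.46 -7.87] w 0.0289
shift rows [-2.2    0.02   6.355] turn rows [-0.06  -0.001 -0.002]
shift rows if turned [-2.199 -0.021  6.355] q [ 0.22  0.52 -0.83  1.98  0.51  0.86  0.77]
```

Emit:
{"name": "arm_command", "arguments": {"delta_pos": [[0,0,0],[0,0,0],[0,0,0],[0,0,0],[-0.6,0,0],[-0.8,0,0],[-0.4,0,0],[0,0,0]], "rotation": [[0,0,0],[0,0,0],[0,0,0],[0,0,0],[0,0,0],[0,0,0],[0,0,0],[0,0,0]], "gripper": -0.25}}

```text
clock: 23.7
position: [0.474, 0.1378, 0.2344]
tool_rot: [-2.382, 1.57, -2.293]
force: [-0.3, 0.4, -0.2]
grip_width: 0.0531
```

Emit:
{"name": "arm_command", "arguments": {"delta_pos": [[0,0,0],[0,0,0],[0,0,0],[0,0,0],[0,0,0],[0,0,0]], "rotation": [[0,0,0],[0,0,0],[0,0,0],[0,0,0],[0,0,0],[0,0,0]], "gripper": 1}}

```text
clock: 24.3
position: [0.4732, 0.1372, 0.2316]
tool_rot: [-2.855, 1.567, -2.767]
force: [0.8, -0.5, 0.2]
grip_width: 0.0001
```

```bash
python3 -c "
from h import *
feel(4)
go([.472,.138,.2],95.5)"
```

```text
mean [ 4.7324e+02  1.3718e+02  2.3177e+02  5.7000e-01  1.0000e-02 -2.8000e-01
  1.0000e-02 -2.0000e-02 -1.0000e-02]
std [0.03 0.02 0.07 0.3  0.17 0.36 0.02 0.04 0.03]
t 24.5
t24.50 pos [0.4733 0.1372 0.2319] F [ 0.82  0.09 -0.69] w 0.0
shift rows [ 1.062  0.033 -0.037] turn rows [-0.072 -0.032  0.011]
shift rows if turned [ 1.062  0.032 -0.04 ] q [ 0.27  0.45 -0.89  1.92  0.42  0.97  0.85]
```

Emit:
{"name": "arm_command", "arguments": {"delta_pos": [[0.5,0.03,-0.04],[0.4,0,0],[0.2,0,0],[0.2,0,0],[0.2,0,0],[0.15,0,0],[0.1,0,0]], "rotation": [[-0.07,-0.03,0.01],[0,0,0],[0,0,0],[0,0,0],[0,0,0],[0,0,0],[0,0,0]]}}

```text
clock: 25.2
position: [0.4626, 0.1373, 0.176]
tool_rot: [-2.836, 1.552, -2.738]
force: [-3.6, -1.2, 7.2]
grip_width: 0.0002
```

```bash
python3 -c "
from h import *
feel(3)
go([.472,.138,.165],95.5)"
```

```text
mean [ 4.6267e+02  1.3728e+02  1.7597e+02 -1.3700e+00  5.5000e-01  2.5400e+00
 -3.0000e-02  3.6000e-01 -1.0000e-02]
std [0.16 0.03 0.22 0.95 0.28 1.64 0.04 0.18 0.02]
t 25.35
t25.35 pos [0.4629 0.1373 0.1762] F [-0.03  0.18  1.01] w 0.0003
shift rows [ 0.369 -0.005  0.311] turn rows [ 0.018 -0.163  0.051]
shift rows if turned [ 0.374 -0.007  0.305] q [ 0.22  0.52 -0.84  1.99  0.5   0.87  0.78]
```

Emit:
{"name": "arm_command", "arguments": {"delta_pos": [[-0.3,0,0],[-0.3,0,0.3],[0,0,0]], "rotation": [[0,-0.16,0.05],[0,0,0],[0,0,0]]}}

```text
clock: 25.65
position: [0.4733, 0.1384, 0.1962]
tool_rot: [0.282, 1.568, 0.379]
force: [1.0, -0.7, 0.4]
grip_width: 0.0001
```

```bash
python3 -c "
from h import *
go([.472,.138,.165],95.5)
im=optics.grab_frame('scene')[140:240,260:370]
cv2.imwrite('pics/c6.png',cv2.resize(im,None,fx=7,fy=6*7/6,interpolation=cv2.INTER_CUBIC)[:580,:,::-1])
for a in (20,15,10,5,0):
  P=H+.125*np.array([-np.cos(np.radians(a))*np.cos(YB),-np.cos(np.radians(a))*np.sin(YB),np.sin(np.radians(a))])
  print(a,P.round(4),((proj('scene',P)-[260,140])*7+3).round())
"
```

```text
t25.65 pos [0.4733 0.1384 0.1962] F [ 1.04 -0.74  0.4 ] w 0.0001
shift rows [ 1.041 -0.01  -0.046] turn rows [ 0.017  0.024 -0.007]
shift rows if turned [ 1.041 -0.01  -0.043] q [ 0.24  0.5  -0.85  1.96  0.48  0.89  0.81]
20 [0.4786 0.138  0.1848] [[448. 193.]]
15 [0.4753 0.1377 0.1744] [[446. 205.]]
10 [0.473  0.1375 0.1637] [[443. 219.]]
5 [0.4715 0.1374 0.1529] [[441. 234.]]
0 [0.4711 0.1373 0.142 ] [[438. 252.]]
```

View pics/c6.png

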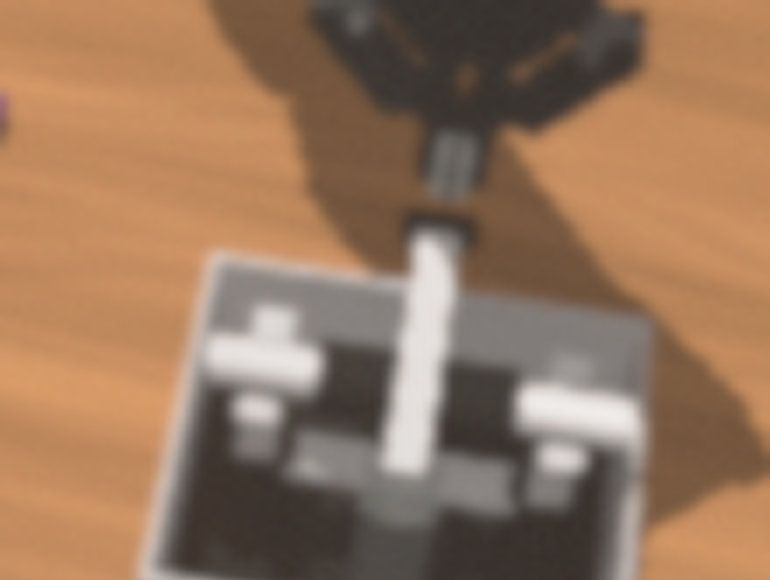

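The picture shows the bar seated and the keeper across the sleeve. The handle at (440,228) puts it about 7° above level, so it isn't on the bar yet. I'll press on from above slowly.

Emit:
{"name": "arm_command", "arguments": {"delta_pos": [[0.3,0,-0.04],[0.2,0,0],[0.1,0,0],[0.1,0,0],[0.1,0,0]], "rotation": [[0,0,0],[0,0,0],[0,0,0],[0,0,0],[0,0,0]]}}

```text
clock: 26.2
position: [0.4704, 0.1378, 0.1692]
tool_rot: [-1.539, 1.571, -1.441]
force: [-2.8, 0.1, 6.0]
grip_width: 0.0002
```

```bash
python3 -c "
from h import *
go([.472,.138,.165],95.5);feel(3)"
```

```text
t26.20 pos [0.4704 0.1378 0.1692] F [-2.82  0.12  6.  ] w 0.0002
shift rows [0.139 0.    0.055] turn rows [0.018 0.    0.002]
shift rows if turned [0.139 0.    0.055] q [ 0.22  0.53 -0.83  1.99  0.52  0.84  0.77]
mean [ 4.7046e+02  1.3785e+02  1.6905e+02 -3.5000e-01  4.2000e-01  8.5000e-01
 -3.0000e-02  1.3000e-01 -1.0000e-02]
std [0.12 0.05 0.21 0.59 0.32 1.02 0.05 0.16 0.02]
t 26.35
```

Emit:
{"name": "arm_command", "arguments": {"delta_pos": [[0.06,0,0.05],[0.05,0,0],[0.05,0,0]], "rotation": [[0,0,0],[0,0,0],[0,0,0]]}}

```text
clock: 26.65
position: [0.4719, 0.1382, 0.1644]
tool_rot: [-2.391, 1.57, -2.293]
force: [-4.6, -1.1, 5.9]
grip_width: 0.0003
```

Emit:
{"name": "arm_command", "arguments": {"delta_pos": [[0.04,0.01,0],[0.03,0,0]], "rotation": [[0,0,0],[0,0,0]]}}

```text
clock: 26.85
position: [0.4718, 0.1382, 0.1622]
tool_rot: [-2.228, 1.569, -2.13]
force: [-2.3, -1.2, 5.2]
grip_width: -0.0001
```

Emit:
{"name": "arm_command", "arguments": {"delta_pos": [[0.03,0.0,0],[0.03,0,0]], "rotation": [[0,0,0],[0,0,0]]}}

```text
clock: 27.05
position: [0.4717, 0.1381, 0.1604]
tool_rot: [-2.271, 1.569, -2.173]
force: [-2.1, -0.4, 5.9]
grip_width: 0.0002
```

Emit:
{"name": "arm_command", "arguments": {"delta_pos": [[0.03,0.0,0]], "rotation": [[0,0,0]]}}

```text
clock: 27.15
position: [0.4717, 0.1382, 0.1595]
tool_rot: [-2.271, 1.569, -2.173]
force: [-3.7, -0.4, 7.5]
grip_width: 0.0
```

Emit:
{"name": "arm_command", "arguments": {"delta_pos": [[0.03,0.0,0]], "rotation": [[0,0,0]]}}

```text
clock: 27.25
position: [0.4716, 0.1382, 0.1587]
tool_rot: [-2.274, 1.568, -2.177]
force: [-3.7, -1.4, 8.5]
grip_width: -0.0
```

Emit:
{"name": "arm_command", "arguments": {"delta_pos": [[0.03,0.0,0]], "rotation": [[0,0,0]]}}

```text
clock: 27.35
position: [0.4716, 0.1382, 0.1579]
tool_rot: [-2.199, 1.568, -2.101]
force: [-4.8, -1.6, 10.8]
grip_width: -0.0003
```

About 8 N on the bar plus its 3 N weight, inside limits. I'll lift off.

Emit:
{"name": "arm_command", "arguments": {"delta_pos": [[-0.1,0,0],[-0.4,0,0],[-1,0,0],[-1,0,0],[-1,0,0],[-1,0,0],[0,0,0]], "rotation": [[0,0,0],[0,0,0],[0,0,0],[0,0,0],[0,0,0],[0,0,0],[0,0,0]]}}

```text
clock: 28.05
position: [0.4715, 0.1396, 0.3015]
tool_rot: [-3.099, 1.569, -2.998]
force: [0.5, 0.7, 0.2]
grip_width: -0.0001
```

```bash
python3 -c "
from h import *
feel(3)
im=optics.grab_frame('scene')[140:240,260:370]
cv2.imwrite('pics/c7.png',cv2.resize(im,None,fx=7,fy=7,interpolation=cv2.INTER_CUBIC)[:580,:,::-1])
"
```

```text
mean [ 4.7073e+02  1.3881e+02  2.9865e+02 -2.6000e-01  6.0000e-02 -1.9000e-01
 -0.0000e+00 -0.0000e+00 -2.0000e-02]
std [0.31 0.23 0.95 0.12 0.49 0.22 0.02 0.03 0.02]
t 28.2
```

View pics/c7.png

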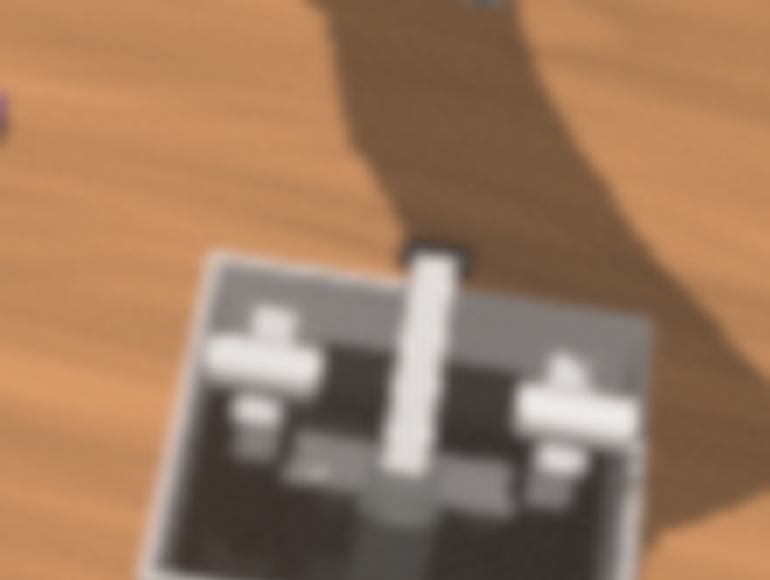

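The handle is at (437,256), about 1° below level, with the keeper bearing on the sleeve and the bar seated in both saddles. The gripper is clear.

```bash
python3 -c "
from h import *
print(bot.job_done())"
```

```text
the job is handed in; nothing more can be done
None
```

The knock bar is seated in both saddles and clamped by the keeper. I handed the job in after about 28 s of robot time, against the 69 s limit.

- **Placing the bar:** I pinched the sleeve, lifted the bar (in-air weight reading about 2.9–3.1 N) and felt for the saddles. The readings showed the bar slightly off line, so I shifted it about 1.5 mm and turned it about 2°.
- **Pressing home:** I pressed to about 12.2 N in all, with a few newtons of sideways force left, then released. The wrist force went back to zero, and the picture showed the bar level with the sleeve between the saddles.
- **Closing the keeper:** I swung the handle over by pinching its ends, then pushed it down from above with shut fingers. Once the keeper met the sleeve, the force rose from about 5.7 N to 10.8 N over about 2 mm. That is about 8–9 N on the bar, or about 12 N on the mounts with its weight.
- **Last checks:** After lifting off, the wrist force was zero. The last picture shows the keeper about 1° below level on the sleeve and the bar still seated.

**Hiccup:** on the first push of the keeper the fingertips slid about 9 mm sideways along the handle. I backed off, centred again and repeated the push. The keeper had not reached the bar then.

**Not measured:** the clamp force left after letting go was not measured; I inferred it from the press force and travel. I never moved the pitcher, cup, tamper or purple bars, but did not look at them again at the end.

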